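# Sort the food into the baking tray and the bento box

### The arm

A 6-joint arm with a two-finger parallel gripper is mounted at the origin on the work surface. World frame = base frame: x ahead of the robot, y to its left, z up, the work surface at z = 0. Lengths are in m, angles in rad, forces in N, time in s.
With the tool pointing down it reaches from about 0.35 to 0.85 m from the base axis. Payload 8.1 kg.
Tool frame: the origin (TCP) lies on the mounting face of the last link; the fingertips stand 186 mm ahead of it and the grasp point (between the pads) lies 167 mm ahead of it; y points along the fingers, x is the direction in which the jaws open and shut, and the axes are right-handed (so a half turn about y gives the same grasp; the last joint's range is limited). The gripper opens to 93 mm and grips with 3 to 60 N. Pads are 15 mm wide; open, the fingers measure 128 mm over their backs; the gripper's body (75 mm by 188 mm) begins 65 mm behind the grasp point.
Start: joints at [1.043, 0.13, 1.488, -0, 1.523, -0.085], TCP at [0.257, 0.542, 0.405] pointing down, gripper open.
Joint ranges: [-2.96, 2.96], [-0.89, 2.26], [0.02, 2.5], [-1.34, 4.48], [0, 2.73], [-2.66, 2.66]. Speed limits (rad/s): [2.39, 2.39, 2.79, 3.14, 3.14, 3.14].

### API

Orientations are given as a rotation vector (axis times angle).
In Python, from plant import robot, imaging gives the robot as it stands.
- The arm moves only by the shell command python3 -m inch 'ROWS' [OPENING] [FORCE]. ROWS is JSON, a list of rows, each an object of numbers: "x", "y", "z": the shift along the tool's x, y, z in mm; "twist": the turn about the tool's y in rad. In form: [{"x": .., "y": .., "z": .., "twist": ..}, ...]. A call has 1 to 12 rows; each row shifts and turns the commanded pose from where the row before left it, along the tool's axes as they then stand; what a row does not reach is not made up. A row lasts 1/10 s, in which the tool goes at most 50 mm and 8.59 degrees, less where a joint would pass 70% of its speed; a pose out of reach is approached as far as the arm can. A call with a gripper value outside its range is refused whole. OPENING is the gripper command: -1 is shut, 1 is fully open, values between are in proportion, set as the call begins (- or left out, the last holds). The fingers move at their own pace and stop on an object; FORCE is the grip in N (left out, the last holds). Time passes only in rows, so rows that do not move let the fingers close. It gives the time, the measured TCP pose, the force and the opening at its end, in the units of the state.
- robot.read_state(): the state, without advancing time (a new reading comes with each control period).
- imaging.read_camera(name): name is "scene" or "top" or "wrist"; returns a dict with "color" (400x640x3 uint8, red, green, blue), "depth" (400x640 float32, m along the optical axis (not along the pixel's ray), 0 where there is no reading), "fx", "fy", "cx", "cy" (pixels), "rvec" (rotation vector, rad) and "tvec" (3), from world to camera coordinates, as OpenCV has them; the wrist camera has in their place "tool_from_camera" (4x4, takes a point from camera to tool coordinates, whose origin is the TCP and whose axes are the tool frame's). Camera axes: x right, y down, z forward; pixel columns grow to the right and rows downward; lengths in m; the calibration is good to about 2 mm. A picture is of the moment at which its call begins: read the wrist's pose just before it.
- robot.close_job(): hands the job in, once; it reports no verdict.
The state is a dict: "t": time; "q": joint angles; "dq": joint speeds; "joint_torque": joint torques, N m; "tool_pos": TCP position; "orientation": TCP orientation; "force": force on the tool from outside, world axes, zero at the start; "wrist_torque": the same for the moment, N m; "opening": finger opening in m.
Only numpy, scipy, OpenCV 4.12 (cv2) and the standard library are available. Lean on these libraries where they do the work, as an engineer would, in place of code of your own. Each camera call takes 0.05 s, during which the arm holds its last target.

### The job

Get supper and tomorrow's lunch ready: lay both potatoes and the red onion on the steel baking tray for roasting, all three on the bottom of the tray and none on top of another, and pack the bento box with the mandarin in its larger compartment and the blue-lidded sauce pot upright in its smaller one. Set each thing down in its place rather than letting it fall or tossing it in, and leave the salt shaker, the ramekin and the rice paddle where they are.

Things in the scene. Friction and masses are not known exactly. Their poses are not given: they have to be found in the camera images.
- potato_large: The larger potato, whole, dark brown, an irregular oval about 78 mm long (its x axis), 52 mm wide (its y axis) and 46 mm high, with a small flat underneath; about 110 g. Origin at the middle of its body, 23 mm above what it lies on; z up. Widest about halfway up. It lies loose at any yaw.
- potato_small: The smaller potato, whole, pale yellow-brown, an irregular oval about 68 mm long (its x axis), 46 mm wide (its y axis) and 42 mm high, with a small flat underneath; about 85 g. Origin at the middle of its body, 21 mm above what it lies on; z up. Widest about halfway up. It lies loose at any yaw.
- onion: Red onion, whole, dark purple, round, 58 mm in diameter, widest 22 mm above its flat root end on which it stands; its dry neck ends 56 mm up; about 100 g. Origin on its axis, 24 mm above the root end; z up.
- mandarin: Mandarin, orange, flattened round, 56 mm in diameter and 42 mm high, standing on a 28 mm flat, with a small green stalk mark on top; about 80 g. Origin at the middle of its body, 21 mm above what it stands on; z up.
- sauce_pot: Small round stainless steel sauce pot with a blue lid that stays on: 45 mm in diameter (lid 47 mm) and 40 mm high, straight sided, the lid being the top 10 mm; about 60 g. Origin at the centre of its underside; z up.
- tray: Stainless steel baking tray, grey, open on top, 250 mm long (its x axis) by 180 mm (its y axis), 18 mm high overall, walls and floor 3 mm thick, so inside 244 by 174 mm and 15 mm deep. It does not move. Origin at the centre of its underside (its inner floor is at z = 3 mm); z up.
- bento: Open aluminium bento box, fixed, 164 mm (its x axis) by 118 mm (y), 45 mm high, walls and floor 3 mm; short clips on its long sides. A 3 mm divider parallel to y, 35 mm high, at x = -8.5 mm makes two compartments 112 mm long in y: the larger x = -7 to +79 mm (centre +36), the smaller x = -79 to -10 mm (centre -44.5). Origin at the centre of its underside, z up.
- shaker: Bystander, to be left alone: salt shaker of clear glass with a steel cap, 41 mm in diameter, 60 mm high, loose. Origin at the centre of its underside.
- ramekin: Bystander, to be left alone: white ceramic ramekin, open on top, 80 mm in diameter, 40 mm high, loose. Origin at the centre of its underside.
- rice_paddle: Bystander, to be left alone: flat bamboo rice paddle, 200 mm long, 8 mm thick, loose. x axis from the handle's end (x = -98 mm, 22 mm wide) to the tip of the oval blade (x = +102 mm, 62 mm wide). Origin on its underside. Other kitchen things, not listed, stand only farther back (beyond 0.78 m ahead of the robot) and out to the sides (beyond 0.55 m).

How it is judged:
By the outcome, as a careful person would: the job done as asked, in the order asked, and still so for the second after the job is handed in, with the robot touching nothing.
It also fails if it takes over 122 s, if anything falls off the work surface, if the arm or the gripper's body presses on something with over 40 N, if the wrist force passes 120 N, or if a joint passes its speed limit or range.

## Working session

There is one attempt and no reset: what is moved stays moved. The work goes in short steps, Python scripts to look and compute and a shell command to move; the robot and the scene stay as the last step left them, time stands still between calls to the robot, and variables do not carry over. Pictures are saved under pics/ and viewed, and the job is handed in when it is done.

```bash
ls; mkdir -p pics; cat > h.py <<'E'
import numpy as np, cv2
from plant import robot, imaging
def snap(n,f):
    d=imaging.read_camera(n); cv2.imwrite('pics/'+f+'.png',d['color'][:,:,::-1]); np.savez('pics/'+f+'.npz',**d); return d
def world(d,st=None):
    "per pixel world points from depth"
    v,u=np.mgrid[0:400,0:640]; z=d['depth']
    P=np.stack([(u-d['cx'])/d['fx']*z,(v-d['cy'])/d['fy']*z,z],-1)
    if 'rvec' in d:
        R=cv2.Rodrigues(np.array(d['rvec'],float))[0]; return (P-np.array(d['tvec']).ravel())@R
    T=np.array(d['tool_from_camera']); P=P@T[:3,:3].T+T[:3,3]
    R=cv2.Rodrigues(np.array(st['orientation'],float))[0]; return P@R.T+np.array(st['tool_pos'])
E
python3 - <<'E'
from h import *
print(robot.read_state())
for n in('scene','top','wrist'): snap(n,n+'0')
E
```

```text
pics
{'t': 0.0, 'q': array([ 1.04260978e+00,  1.31151517e-01,  1.48926891e+00,  2.69982149e-06,
        1.52300561e+00, -8.53962777e-02]), 'dq': array([-5.76571634e-05,  5.54917136e-04,  2.12266639e-03, -1.07323826e-03,
        2.38886165e-04, -2.89116467e-04]), 'joint_torque': array([ 1.70743493e-03, -5.59851301e+01, -4.91766071e+01,  7.67996768e-02,
        3.53403669e-02, -1.41505434e-04]), 'tool_pos': array([0.25693893, 0.54194812, 0.4036986 ]), 'orientation': array([-1.38759084, -0.87593336,  0.87860604]), 'force': array([-0.26987224,  0.10000162,  1.61250724]), 'wrist_torque': array([0.00980758, 0.00220576, 0.03755103]), 'opening': 0.09305507103227732}
```

View pics.

View pics/top0.png

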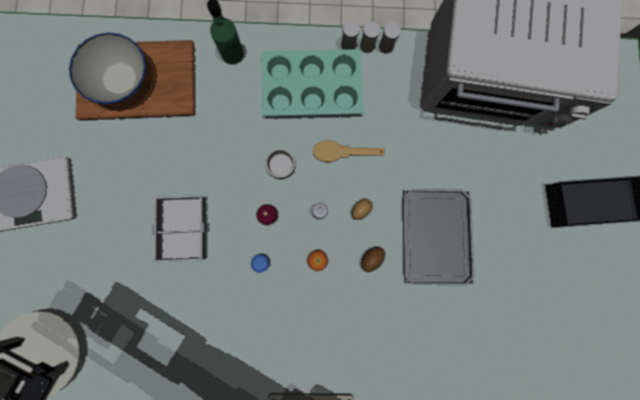

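View pics/scene0.png

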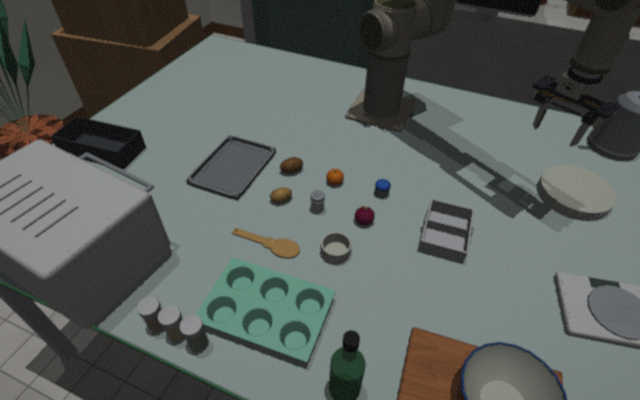

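```bash
python3 - <<'E'
from h import *
s=robot.read_state()
R=cv2.Rodrigues(np.array(s['orientation']))[0];print(R.round(3))
d=dict(np.load('pics/top0.npz'));W=world(d)
print(d['fx'],d['tvec'],(d['depth']==0).mean())
for v in range(20,400,40): print(v,[tuple((W[v,u]*1000).round().astype(int).tolist()) for u in range(20,640,75)])
E
```

```text
[[ 0.428 -0.001 -0.904]
 [ 0.904 -0.001  0.428]
 [-0.001 -1.     0.   ]]
376.40869200811494 [-0.02810336  0.6112705   0.95038857] 0.00403125
20 [(1099, 854, -2), (1106, 642, 2), (1116, 432, 1), (1595, 363, -743), (1616, -13, -749), (1633, -395, -748), (1009, -343, 224), (1017, -520, 225), (1027, -702, 222)]
60 [(979, 839, -3), (967, 607, 40), (986, 415, 19), (1004, 212, 0), (998, -2, 29), (1023, -220, -1), (911, -340, 225), (917, -512, 227), (1048, -887, 5)]
100 [(862, 822, 0), (837, 569, 85), (870, 407, 18), (885, 206, 0), (892, -5, 3), (900, -219, 2), (857, -382, 124), (840, -537, 181), (926, -880, 1)]
140 [(749, 808, 0), (755, 608, 0), (763, 406, -2), (770, 200, -1), (774, -8, 8), (784, -219, 0), (791, -434, -1), (797, -649, 3), (806, -871, 0)]
180 [(635, 776, 24), (644, 596, 0), (651, 398, -4), (657, 195, -2), (663, -11, 1), (669, -219, 2), (675, -429, 2), (682, -643, 2), (686, -849, 14)]
220 [(530, 764, 21), (537, 585, 1), (542, 388, 2), (547, 189, -1), (553, -14, 0), (558, -218, 3), (562, -419, 19), (569, -638, 1), (575, -849, 4)]
260 [(427, 769, -3), (432, 575, 0), (438, 365, 45), (441, 183, 0), (447, -15, 39), (450, -219, 1), (455, -419, 12), (460, -632, 0), (464, -843, 0)]
300 [(326, 754, 0), (329, 565, -1), (333, 373, -1), (337, 178, 0), (341, -19, -1), (345, -219, 0), (349, -421, 1), (353, -627, 0), (357, -833, 2)]
340 [(284, 581, 228), (230, 556, -1), (233, 365, 0), (237, 173, 1), (239, -21, -2), (243, -218, 0), (245, -420, -4), (249, -622, -1), (252, -828, -3)]
380 [(248, 493, 340), (133, 545, 0), (135, 358, -1), (138, 168, 0), (141, -24, 3), (143, -218, 1), (146, -414, 2), (148, -616, -1), (151, -817, 0)]
```

```bash
cat >> h.py <<'E'
ROI=(0.33,0.75,-0.52,0.50)
def blobs(d,W,zmin=0.008,amin=30):
    m=((W[...,2]>zmin)&(W[...,0]>ROI[0])&(W[...,0]<ROI[1])&(W[...,1]>ROI[2])&(W[...,1]<ROI[3])&(W[...,2]<.15)&(d['depth']>0)).astype(np.uint8)
    n,L,st,c=cv2.connectedComponentsWithStats(m)
    for i in range(1,n):
        if st[i,4]<amin: continue
        p=W[L==i]*1000; (cx,cy),(w,h),a=cv2.minAreaRect(p[:,:2].astype(np.float32))
        q=p[:,:2]-p[:,:2].mean(0); ev,E=np.linalg.eigh(q.T@q); ax=E[:,1]
        print(c[i].round().tolist(),'rect c',round(cx),round(cy),'wh',round(w),round(h),'a',round(a),'mean',p[:,:2].mean(0).round(),'pca yaw',round(float(np.degrees(np.arctan2(ax[1],ax[0])))%180),'zmax',p[:,2].max().round(),'rgb',d['color'][L==i].mean(0).round())
E
python3 - <<'E'
from h import *
for n in('top','scene'):
    d=dict(np.load(f'pics/{n}0.npz'));W=world(d); print(n); blobs(d,W)
E
```

```text
top
[280.0, 162.0] rect c 699 98 wh 79 79 a 61 mean [703.  99.] pca yaw 19 zmax 45.0 rgb [101. 102. 100.]
[333.0, 153.0] rect c 732 -53 wh 127 35 a 90 mean [736. -44.] pca yaw 94 zmax 14.0 rgb [144. 122.  83.]
[373.0, 152.0] rect c 744 -155 wh 11 47 a 0 mean [ 744. -156.] pca yaw 86 zmax 12.0 rgb [144. 120.  81.]
[441.0, 237.0] rect c 517 -332 wh 255 188 a 1 mean [ 516. -341.] pca yaw 180 zmax 25.0 rgb [90. 94. 96.]
[177.0, 227.0] rect c 520 352 wh 167 130 a 4 mean [523. 358.] pca yaw 5 zmax 51.0 rgb [83. 84. 86.]
[362.0, 209.0] rect c 584 -124 wh 44 66 a 46 mean [ 583. -122.] pca yaw 137 zmax 46.0 rgb [106.  87.  59.]
[320.0, 211.0] rect c 573 -10 wh 39 39 a 2 mean [573. -10.] pca yaw 162 zmax 65.0 rgb [124. 128. 132.]
[267.0, 214.0] rect c 562 128 wh 54 56 a 33 mean [561. 127.] pca yaw 116 zmax 60.0 rgb [70. 30. 43.]
[373.0, 259.0] rect c 453 -154 wh 49 75 a 48 mean [ 453. -152.] pca yaw 138 zmax 49.0 rgb [75. 56. 39.]
[317.0, 260.0] rect c 446 -8 wh 52 52 a 1 mean [446.  -8.] pca yaw 36 zmax 46.0 rgb [126.  77.  40.]
[260.0, 263.0] rect c 434 140 wh 43 44 a 1 mean [435. 139.] pca 
[... 260 characters left out ...]
177.0] rect c 452 -4 wh 47 54 a 54 mean [460.  -3.] pca yaw 113 zmax 44.0 rgb [106.  64.  29.]
[382.0, 188.0] rect c 441 143 wh 45 46 a 86 mean [447. 144.] pca yaw 172 zmax 44.0 rgb [38. 53. 82.]
[280.0, 195.0] rect c 592 -118 wh 38 64 a 35 mean [ 596. -117.] pca yaw 135 zmax 42.0 rgb [88. 73. 47.]
[317.0, 201.0] rect c 579 -8 wh 39 42 a 82 mean [586.  -6.] pca yaw 100 zmax 63.0 rgb [76. 79. 80.]
[448.0, 230.0] rect c 523 353 wh 172 132 a 3 mean [526. 357.] pca yaw 3 zmax 50.0 rgb [63. 65. 65.]
[364.0, 216.0] rect c 572 133 wh 49 57 a 17 mean [578. 134.] pca yaw 106 zmax 58.0 rgb [63. 28. 41.]
[335.0, 247.0] rect c 705 100 wh 81 79 a 45 mean [705. 100.] pca yaw 18 zmax 44.0 rgb [71. 73. 68.]
```

```bash
cat > go.py <<'E'
import sys
from h import *
def plan(x,y,z,yaw=None):
    s=robot.read_state();R=cv2.Rodrigues(np.array(s['orientation']))[0]
    d=R.T@(np.array([x,y,z])-s['tool_pos']*1000)
    yw=np.degrees(np.arctan2(R[1,0],R[0,0]))
    print('t',round(s['t'],2),'pos',(s['tool_pos']*1000).round(1),'yaw',yw.round(1),'open',round(s['opening']*1000,1),'F',s['force'].round(1),'down',R[:,1].round(3))
    print('delta tool xyz',d.round(1),'' if yaw is None else 'twist %.3f'%np.radians(yw-yaw))
a=list(map(float,sys.argv[1:])); plan(*a)
E
python3 -m inch '[{"x":-30,"z":-26},{"x":-30,"z":-26},{"x":-30,"z":-26},{"x":-30,"z":-26},{"x":-30,"z":-26},{"x":-30,"z":-26},{"x":-30,"z":-26},{"x":-30,"z":-26},{"x":-30,"z":-26},{"x":-30,"z":-26},{"x":-30,"z":-26},{"x":-30,"z":-26}]' 1 20
python3 go.py 453 -152 400 47
```

```text
t 0.15 pos [257.  542.  403.9] yaw 64.6 open 92.9 F [-0.3  0.5  0.1] down [-0.001 -0.001 -1.   ]
delta tool xyz [-543.1    4.6 -474.5] twist 0.308$[0]: bad value
```

```bash

python3 -m inch '[{"x":-30,"y":0,"z":-26,"twist":0},{"x":-30,"y":0,"z":-26,"twist":0},{"x":-30,"y":0,"z":-26,"twist":0},{"x":-30,"y":0,"z":-26,"twist":0},{"x":-30,"y":0,"z":-26,"twist":0},{"x":-30,"y":0,"z":-26,"twist":0},{"x":-30,"y":0,"z":-26,"twist":0},{"x":-30,"y":0,"z":-26,"twist":0},{"x":-30,"y":0,"z":-26,"twist":0},{"x":-30,"y":0,"z":-26,"twist":0},{"x":-30,"y":0,"z":-26,"twist":0},{"x":-30,"y":0,"z":-26,"twist":0}]' 1 20
python3 go.py 453 -152 400 47
```

```text
t: 1.35
tool_pos: [0.3847, 0.0816, 0.4047]
orientation: [-1.387, -0.878, 0.877]
force: [1.5, 1.0, -0.2]
opening: 0.0927
t 1.35 pos [384.7  81.6 404.7] yaw 64.6 open 92.7 F [ 1.5  1.  -0.2] down [ 0.  0. -1.]
delta tool xyz [-181.8    4.7 -161.8] twist 0.308
```

```bash

python3 -m inch '[{"x":-30,"y":0,"z":-27,"twist":0},{"x":-30,"y":0,"z":-27,"twist":0},{"x":-30,"y":0,"z":-27,"twist":0},{"x":-30,"y":0,"z":-27,"twist":0},{"x":-30,"y":0,"z":-27,"twist":0},{"x":-20,"y":0,"z":-17,"twist":0.15},{"x":0,"y":0,"z":0,"twist":0.15},{"x":0,"y":0,"z":0,"twist":0},{"x":0,"y":0,"z":0,"twist":0}]' 1 20
cat > wl.py <<'E'
import sys
from h import *
s=robot.read_state(); d=snap('wrist',sys.argv[1]); W=world(d,s); print(s['tool_pos'].round(4)); blobs(d,W,float(sys.argv[2]) if len(sys.argv)>2 else .008,100)
E
python3 go.py 453 -152 400 47; python3 wl.py w1
```

```text
t: 2.25
tool_pos: [0.4491, -0.1354, 0.4045]
orientation: [-1.471, -0.65, 0.651]
force: [-0.2, -0.1, 0.2]
opening: 0.093
t 2.25 pos [ 449.1 -135.4  404.5] yaw 47.7 open 93.0 F [-0.2 -0.1  0.2] down [-0.001  0.    -1.   ]
delta tool xyz [ -9.7   4.5 -14.1] twist 0.012
[ 0.4491 -0.1354  0.4045]
[598.0, 86.0] rect c 561 128 wh 50 56 a 42 mean [557. 123.] pca yaw 143 zmax 59.0 rgb [90. 27. 51.]
[416.0, 93.0] rect c 445 -7 wh 53 53 a 13 mean [444.  -9.] pca yaw 147 zmax 44.0 rgb [165.  91.  14.]
[314.0, 192.0] rect c 453 -152 wh 51 77 a 48 mean [ 450. -149.] pca yaw 138 zmax 48.0 rgb [60. 43. 26.]
[497.0, 190.0] rect c 574 -9 wh 39 40 a 55 mean [569. -11.] pca yaw 25 zmax 63.0 rgb [115. 118. 120.]
[616.0, 204.0] rect c 692 87 wh 50 75 a 66 mean [681.  81.] pca yaw 147 zmax 42.0 rgb [83. 84. 78.]
[220.0, 243.0] rect c 424 -277 wh 200 97 a 47 mean [ 425. -272.] pca yaw 48 zmax 22.0 rgb [109. 113. 115.]
[406.0, 259.0] rect c 578 -125 wh 32 63 a 54 mean [ 575. -126.] pca yaw 139 zmax 43.0 rgb [130. 102.  54.]
[354.0, 343.0] rect c 623 -244 wh 32 61 a 55 mean [ 625. -245.] pca yaw 154 zmax 22.0 rgb [ 95.  98. 100.]
[196.0, 368.0] rect c 525 -417 wh 66 7 a 1 mean [ 520. -416.] pca yaw 1 zmax 22.0 rgb [66. 68. 69.]
```

View pics/w1.png

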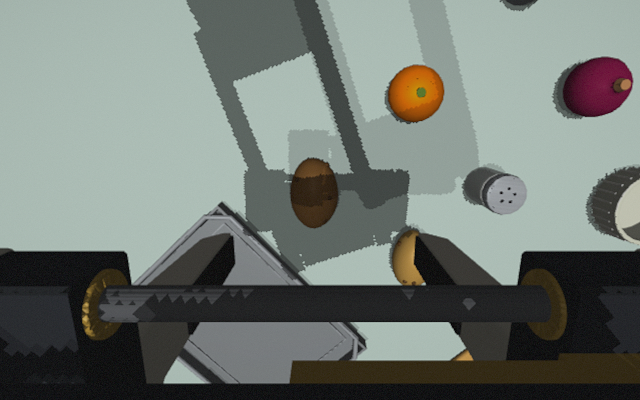

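```bash

python3 -m inch '[{"x":-5,"y":30,"z":-7,"twist":0},{"x":-5,"y":40,"z":-7,"twist":0},{"x":0,"y":40,"z":0,"twist":0},{"x":0,"y":20,"z":0,"twist":0},{"x":0,"y":0,"z":0,"twist":0},{"x":0,"y":0,"z":0,"twist":0}]' 1 20
python3 go.py 453 -152 190 47.7
```

```text
t: 2.9
tool_pos: [0.4529, -0.1519, 0.2754]
orientation: [-1.472, -0.649, 0.649]
force: [-0.2, -0.1, 1.1]
opening: 0.0929
t 2.9 pos [ 452.9 -151.9  275.4] yaw 47.6 open 92.9 F [-0.2 -0.1  1.1] down [ 0. -0. -1.]
delta tool xyz [-0.  85.4 -0.1] twist -0.002
```

```bash

python3 -m inch '[{"x":0,"y":25,"z":0,"twist":0},{"x":0,"y":25,"z":0,"twist":0},{"x":0,"y":20,"z":0,"twist":0},{"x":0,"y":10,"z":0,"twist":0},{"x":0,"y":5,"z":0,"twist":0},{"x":0,"y":0,"z":0,"twist":0},{"x":0,"y":0,"z":0,"twist":0}]' 1 20
python3 -m inch '[{"x":0,"y":0,"z":0,"twist":0},{"x":0,"y":0,"z":0,"twist":0},{"x":0,"y":0,"z":0,"twist":0},{"x":0,"y":0,"z":0,"twist":0},{"x":0,"y":0,"z":0,"twist":0},{"x":0,"y":0,"z":0,"twist":0},{"x":0,"y":0,"z":0,"twist":0},{"x":0,"y":0,"z":0,"twist":0},{"x":0,"y":0,"z":0,"twist":0},{"x":0,"y":0,"z":0,"twist":0}]' -1 20
python3 go.py 445 -300 290 47.7
```

```text
t: 3.6
tool_pos: [0.4535, -0.1526, 0.1911]
orientation: [-1.474, -0.648, 0.646]
force: [0.2, 0.1, -0.2]
opening: 0.0931
t: 4.6
tool_pos: [0.4528, -0.1524, 0.1898]
orientation: [-1.472, -0.647, 0.647]
force: [-1.2, -0.6, 0.6]
opening: 0.0497
t 4.6 pos [ 452.8 -152.4  189.8] yaw 47.4 open 49.7 F [-1.2 -0.6  0.6] down [-0. -0. -1.]
delta tool xyz [-114.  -100.2  -94.1] twist -0.005
```

```bash

python3 -m inch '[{"x":0,"y":-10,"z":0,"twist":0},{"x":0,"y":-20,"z":0,"twist":0},{"x":0,"y":-30,"z":0,"twist":0},{"x":0,"y":-20,"z":0,"twist":0},{"x":-14,"y":-10,"z":-12,"twist":0},{"x":-22,"y":0,"z":-18,"twist":0},{"x":-22,"y":0,"z":-18,"twist":0},{"x":-22,"y":0,"z":-18,"twist":0},{"x":-20,"y":0,"z":-16,"twist":0},{"x":-14,"y":0,"z":-12,"twist":0},{"x":0,"y":0,"z":0,"twist":0},{"x":0,"y":0,"z":0,"twist":0}]' -1 20
python3 go.py 445 -300 193 47.7
```

```text
t: 5.8
tool_pos: [0.4449, -0.2997, 0.2797]
orientation: [-1.472, -0.646, 0.646]
force: [0.1, -0.4, -0.7]
opening: 0.0501
t 5.8 pos [ 444.9 -299.7  279.7] yaw 47.4 open 50.1 F [ 0.1 -0.4 -0.7] down [-0.     0.001 -1.   ]
delta tool xyz [-0.2 86.7 -0.3] twist -0.005
```

```bash
python3 wl.py w2 >/dev/null; python3 - <<'E'
from h import *
d=snap('top','top2');W=world(d);blobs(d,W)
E
```

```text
[280.0, 162.0] rect c 699 98 wh 79 79 a 63 mean [704.  99.] pca yaw 25 zmax 45.0 rgb [110. 112. 110.]
[332.0, 153.0] rect c 732 -46 wh 114 35 a 90 mean [736. -43.] pca yaw 93 zmax 15.0 rgb [158. 133.  92.]
[376.0, 153.0] rect c 743 -160 wh 52 13 a 87 mean [ 743. -163.] pca yaw 90 zmax 11.0 rgb [150. 127.  88.]
[434.0, 228.0] rect c 517 -331 wh 255 185 a 0 mean [ 539. -322.] pca yaw 154 zmax 24.0 rgb [88. 92. 94.]
[177.0, 227.0] rect c 520 351 wh 167 130 a 4 mean [522. 358.] pca yaw 5 zmax 51.0 rgb [91. 92. 94.]
[362.0, 209.0] rect c 584 -124 wh 44 67 a 46 mean [ 583. -122.] pca yaw 137 zmax 46.0 rgb [116.  96.  65.]
[320.0, 211.0] rect c 573 -10 wh 39 39 a 2 mean [573. -10.] pca yaw 161 zmax 66.0 rgb [136. 140. 144.]
[267.0, 214.0] rect c 562 128 wh 54 56 a 26 mean [561. 127.] pca yaw 115 zmax 60.0 rgb [77. 34. 48.]
[317.0, 260.0] rect c 446 -8 wh 52 52 a 1 mean [446.  -8.] pca yaw 41 zmax 48.0 rgb [138.  84.  45.]
[446.0, 258.0] rect c 462 -312 wh 7 33 a 39 mean [ 461. -311.] pca yaw 130 zmax 137.0 rgb [26. 19. 11.]
[260.0, 263.0] rect c 434 140 wh 43 44 a 1 mean [435. 139.] pca yaw 107 zmax 45.0 rgb [ 66.  94. 147.]
[433.0, 274.0] rect c 423 -281 wh 39 18 a 52 mean [ 424. -280.] pca yaw 53 zmax 136.0 rgb [47. 34. 23.]
```

View pics/w2.png

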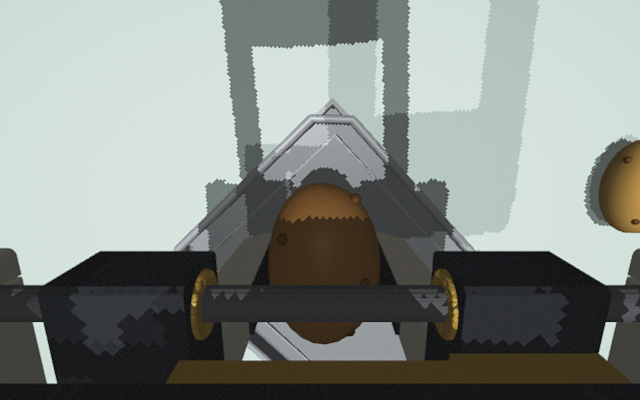

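```bash

python3 -m inch '[{"x":0,"y":20,"z":0,"twist":0},{"x":0,"y":25,"z":0,"twist":0},{"x":0,"y":20,"z":0,"twist":0},{"x":0,"y":10,"z":0,"twist":0},{"x":0,"y":5,"z":0,"twist":0},{"x":0,"y":3,"z":0,"twist":0},{"x":0,"y":2,"z":0,"twist":0},{"x":0,"y":0,"z":0,"twist":0},{"x":0,"y":0,"z":0,"twist":0}]' -1 20
python3 go.py 445 -300 193 47.7
```

```text
t: 6.8
tool_pos: [0.4452, -0.3002, 0.1955]
orientation: [-1.473, -0.647, 0.647]
force: [-0.0, -0.0, -1.4]
opening: 0.05
t 6.8 pos [ 445.2 -300.2  195.5] yaw 47.4 open 50.0 F [-0.  -0.  -1.4] down [ 0.001 -0.001 -1.   ]
delta tool xyz [-0.   2.5  0.3] twist -0.005
```

```bash

python3 -m inch '[{"x":0,"y":1,"z":0,"twist":0},{"x":0,"y":1,"z":0,"twist":0},{"x":0,"y":0,"z":0,"twist":0},{"x":0,"y":0,"z":0,"twist":0}]' -1 20
python3 -m inch '[{"x":0,"y":0.5,"z":0,"twist":0},{"x":0,"y":0.5,"z":0,"twist":0},{"x":0,"y":0,"z":0,"twist":0},{"x":0,"y":0,"z":0,"twist":0}]' -1 20
```

```text
t: 7.2
tool_pos: [0.4449, -0.3, 0.1928]
orientation: [-1.472, -0.647, 0.647]
force: [0.4, 0.1, -0.6]
opening: 0.05
t: 7.6
tool_pos: [0.4452, -0.3002, 0.1927]
orientation: [-1.473, -0.647, 0.647]
force: [-2.3, 1.2, 7.0]
opening: 0.0502
```

```bash

python3 -m inch '[{"x":0,"y":0,"z":0,"twist":0},{"x":0,"y":0,"z":0,"twist":0},{"x":0,"y":0,"z":0,"twist":0},{"x":0,"y":0,"z":0,"twist":0},{"x":0,"y":0,"z":0,"twist":0},{"x":0,"y":-10,"z":0,"twist":0},{"x":0,"y":-25,"z":0,"twist":0},{"x":0,"y":-25,"z":0,"twist":0},{"x":0,"y":-20,"z":0,"twist":0},{"x":0,"y":-20,"z":0,"twist":0},{"x":0,"y":0,"z":0,"twist":0}]' 0.55 20
python3 go.py 584 -123 290 47.4
```

```text
t: 8.7
tool_pos: [0.446, -0.3008, 0.2959]
orientation: [-1.478, -0.65, 0.645]
force: [0.3, 0.1, 0.4]
opening: 0.0725
t 8.7 pos [ 446.  -300.8  295.9] yaw 47.4 open 72.5 F [0.3 0.1 0.4] down [ 0.005 -0.004 -1.   ]
delta tool xyz [224.3   5.8  18.6] twist 0.001
```

```bash

python3 -m inch '[{"x":25,"y":0,"z":2,"twist":0},{"x":40,"y":0,"z":4,"twist":0},{"x":40,"y":0,"z":4,"twist":0},{"x":40,"y":0,"z":4,"twist":0},{"x":40,"y":0,"z":4,"twist":0},{"x":30,"y":0,"z":0,"twist":0},{"x":10,"y":0,"z":0,"twist":0},{"x":0,"y":0,"z":0,"twist":0},{"x":0,"y":0,"z":0,"twist":0}]' 1 20
python3 go.py 584 -123 188 47.4; python3 wl.py w3
```

```text
t: 9.6
tool_pos: [0.5832, -0.1226, 0.291]
orientation: [-1.472, -0.646, 0.648]
force: [-0.1, -0.0, -0.4]
opening: 0.0932
t 9.6 pos [ 583.2 -122.6  291. ] yaw 47.4 open 93.2 F [-0.1 -0.  -0.4] down [-0.001 -0.    -1.   ]
delta tool xyz [  0.4 103.   -0.9] twist 0.001
[ 0.5832 -0.1226  0.291 ]
[448.0, 88.0] rect c 575 -9 wh 39 40 a 6 mean [573. -12.] pca yaw 60 zmax 62.0 rgb [134. 138. 141.]
[622.0, 125.0] rect c 687 78 wh 30 75 a 57 mean [680.  73.] pca yaw 145 zmax 42.0 rgb [75. 75. 70.]
[135.0, 214.0] rect c 481 -231 wh 204 73 a 31 mean [ 488. -206.] pca yaw 35 zmax 150.0 rgb [76. 78. 78.]
[325.0, 207.0] rect c 584 -120 wh 45 66 a 47 mean [ 582. -119.] pca yaw 138 zmax 43.0 rgb [83. 66. 37.]
[32.0, 219.0] rect c 445 -283 wh 29 61 a 61 mean [ 446. -279.] pca yaw 158 zmax 50.0 rgb [90. 65. 37.]
[559.0, 240.0] rect c 735 -1 wh 38 20 a 48 mean [735.  -2.] pca yaw 50 zmax 10.0 rgb [203. 157.  84.]
[440.0, 259.0] rect c 614 -82 wh 12 23 a 4 mean [614. -80.] pca yaw 91 zmax 150.0 rgb [47. 47. 44.]
[510.0, 268.0] rect c 727 -46 wh 19 31 a 47 mean [729. -46.] pca yaw 131 zmax 10.0 rgb [201. 154.  83.]
[248.0, 352.0] rect c 638 -267 wh 30 77 a 23 mean [ 635. -258.] pca yaw 105 zmax 21.0 rgb [101. 104. 105.]
[439.0, 342.0] rect c 743 -134 wh 14 35 a 0 mean [ 744. -133.] pca yaw 92 zmax 10.0 rgb [205. 158.  85.]
```

View pics/w3.png

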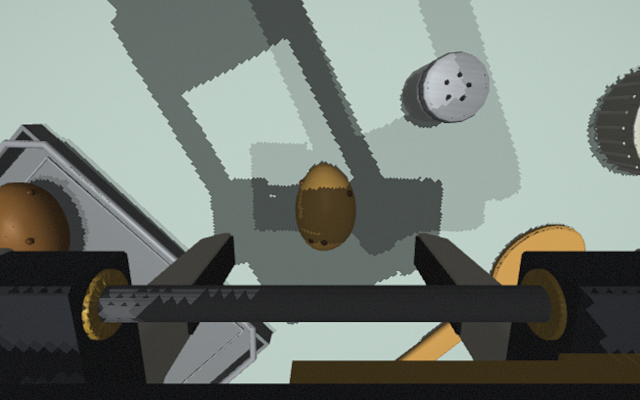

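```bash

python3 -m inch '[{"x":1,"y":20,"z":0,"twist":0},{"x":0,"y":30,"z":0,"twist":0},{"x":0,"y":25,"z":0,"twist":0},{"x":0,"y":15,"z":0,"twist":0},{"x":0,"y":7,"z":0,"twist":0},{"x":0,"y":4,"z":0,"twist":0},{"x":0,"y":0,"z":0,"twist":0},{"x":0,"y":0,"z":0,"twist":0}]' 1 20
python3 -m inch '[{"x":0,"y":0,"z":0,"twist":0},{"x":0,"y":0,"z":0,"twist":0},{"x":0,"y":0,"z":0,"twist":0},{"x":0,"y":0,"z":0,"twist":0},{"x":0,"y":0,"z":0,"twist":0},{"x":0,"y":0,"z":0,"twist":0},{"x":0,"y":0,"z":0,"twist":0},{"x":0,"y":0,"z":0,"twist":0},{"x":0,"y":0,"z":0,"twist":0},{"x":0,"y":0,"z":0,"twist":0}]' -1 20
python3 go.py 590 -302 280 47.7
```

```text
t: 10.45
tool_pos: [0.5851, -0.1216, 0.192]
orientation: [-1.474, -0.648, 0.646]
force: [-0.0, -0.8, -0.4]
opening: 0.0928
t: 11.45
tool_pos: [0.5845, -0.1213, 0.1907]
orientation: [-1.472, -0.647, 0.647]
force: [-1.4, -0.6, -0.7]
opening: 0.0442
t 11.45 pos [ 584.5 -121.3  190.7] yaw 47.4 open 44.2 F [-1.4 -0.6 -0.7] down [-0. -0. -1.]
delta tool xyz [-129.4  -89.3 -126.3] twist -0.004
```

```bash

python3 -m inch '[{"x":0,"y":-10,"z":0,"twist":0},{"x":0,"y":-20,"z":0,"twist":0},{"x":0,"y":-30,"z":0,"twist":0},{"x":0,"y":-20,"z":0,"twist":0},{"x":-14,"y":-10,"z":-14,"twist":0},{"x":-22,"y":0,"z":-21,"twist":0},{"x":-22,"y":0,"z":-21,"twist":0},{"x":-22,"y":0,"z":-21,"twist":0},{"x":-22,"y":0,"z":-21,"twist":0},{"x":-16,"y":0,"z":-16,"twist":0},{"x":-11,"y":0,"z":-12,"twist":0},{"x":0,"y":0,"z":0,"twist":0}]' -1 20
python3 -m inch '[{"x":0,"y":0,"z":0,"twist":0},{"x":0,"y":20,"z":0,"twist":0},{"x":0,"y":25,"z":0,"twist":0},{"x":0,"y":20,"z":0,"twist":0},{"x":0,"y":10,"z":0,"twist":0},{"x":0,"y":6,"z":0,"twist":0},{"x":0,"y":3,"z":0,"twist":0},{"x":0,"y":0,"z":0,"twist":0},{"x":0,"y":0,"z":0,"twist":0},{"x":0,"y":0,"z":0,"twist":0}]' -1 20
python3 go.py 590 -302 193.7 47.7
```

```text
t: 12.65
tool_pos: [0.5899, -0.3033, 0.2812]
orientation: [-1.474, -0.646, 0.645]
force: [0.0, 0.6, -0.4]
opening: 0.044
t: 13.65
tool_pos: [0.5905, -0.3018, 0.1979]
orientation: [-1.474, -0.648, 0.646]
force: [0.4, 0.5, -0.4]
opening: 0.0437
t 13.65 pos [ 590.5 -301.8  197.9] yaw 47.4 open 43.7 F [ 0.4  0.5 -0.4] down [ 0.001 -0.001 -1.   ]
delta tool xyz [-0.5  4.2  0.2] twist -0.005
```

```bash

python3 -m inch '[{"x":0,"y":1.5,"z":0,"twist":0},{"x":0,"y":1,"z":0,"twist":0},{"x":0,"y":1,"z":0,"twist":0},{"x":0,"y":0,"z":0,"twist":0},{"x":0,"y":0,"z":0,"twist":0}]' -1 20
python3 -m inch '[{"x":0,"y":0.5,"z":0,"twist":0},{"x":0,"y":0.5,"z":0,"twist":0},{"x":0,"y":0,"z":0,"twist":0},{"x":0,"y":0,"z":0,"twist":0}]' -1 20
```

```text
t: 14.15
tool_pos: [0.5902, -0.3017, 0.1936]
orientation: [-1.473, -0.647, 0.647]
force: [-1.0, -0.7, 2.5]
opening: 0.0438
t: 14.55
tool_pos: [0.5904, -0.3019, 0.1935]
orientation: [-1.474, -0.647, 0.647]
force: [-2.8, 0.5, 8.2]
opening: 0.044
```

```bash

python3 -m inch '[{"x":0,"y":0,"z":0,"twist":0},{"x":0,"y":0,"z":0,"twist":0},{"x":0,"y":0,"z":0,"twist":0},{"x":0,"y":0,"z":0,"twist":0},{"x":0,"y":0,"z":0,"twist":0},{"x":0,"y":-10,"z":0,"twist":0},{"x":0,"y":-25,"z":0,"twist":0},{"x":0,"y":-25,"z":0,"twist":0},{"x":0,"y":-30,"z":0,"twist":0},{"x":0,"y":-30,"z":0,"twist":0},{"x":0,"y":-10,"z":0,"twist":0},{"x":0,"y":0,"z":0,"twist":0}]' 0.42 20
python3 -m inch '[{"x":0,"y":0,"z":0,"twist":0}]' 1 20
python3 go.py 562 128 320 0
```

```text
t: 15.75
tool_pos: [0.5907, -0.3019, 0.325]
orientation: [-1.476, -0.649, 0.645]
force: [-0.2, 0.1, -0.0]
opening: 0.0661
t: 15.85
tool_pos: [0.5898, -0.3013, 0.321]
orientation: [-1.471, -0.646, 0.647]
force: [-0.4, 1.3, -0.5]
opening: 0.0704
t 15.85 pos [ 589.8 -301.3  321. ] yaw 47.4 open 70.4 F [-0.4  1.3 -0.5] down [-0.001  0.001 -1.   ]
delta tool xyz [297.5   1.3 310.8] twist 0.828
```

```bash

python3 -m inch '[{"x":20,"y":0,"z":21,"twist":0},{"x":30,"y":0,"z":31,"twist":0},{"x":30,"y":0,"z":31,"twist":0},{"x":30,"y":0,"z":31,"twist":0},{"x":30,"y":0,"z":31,"twist":0},{"x":30,"y":0,"z":31,"twist":0},{"x":30,"y":0,"z":31,"twist":0},{"x":30,"y":0,"z":31,"twist":0},{"x":30,"y":0,"z":31,"twist":0},{"x":30,"y":0,"z":31,"twist":0},{"x":7,"y":0,"z":11,"twist":0.13},{"x":0,"y":0,"z":0,"twist":0.14}]' 1 20
python3 -m inch '[{"x":0,"y":0,"z":0,"twist":0.14},{"x":0,"y":0,"z":0,"twist":0.14},{"x":0,"y":0,"z":0,"twist":0.14},{"x":0,"y":0,"z":0,"twist":0.13},{"x":0,"y":0,"z":0,"twist":0},{"x":0,"y":0,"z":0,"twist":0}]' 1 20
python3 go.py 562 128 191 0; python3 wl.py w4
```

```text
t: 17.05
tool_pos: [0.5605, 0.1301, 0.3194]
orientation: [-1.525, -0.432, 0.439]
force: [-0.2, 0.4, 0.1]
opening: 0.0929
t: 17.65
tool_pos: [0.5613, 0.1275, 0.3205]
orientation: [-1.571, -0.007, 0.012]
force: [-0.9, 0.7, 0.8]
opening: 0.093
t 17.65 pos [561.3 127.5 320.5] yaw 0.7 open 93.0 F [-0.9  0.7  0.8] down [-0.003 -0.    -1.   ]
delta tool xyz [  1.  129.4   0.5] twist 0.012
[0.5613 0.1275 0.3205]
[168.0, 180.0] rect c 436 143 wh 46 46 a 42 mean [440. 145.] pca yaw 23 zmax 42.0 rgb [ 35.  61. 105.]
[327.0, 195.0] rect c 564 133 wh 56 56 a 45 mean [564. 135.] pca yaw 0 zmax 59.0 rgb [59. 21. 35.]
[490.0, 229.0] rect c 677 121 wh 69 136 a 60 mean [696. 110.] pca yaw 158 zmax 150.0 rgb [100. 101.  94.]
[223.0, 247.0] rect c 512 131 wh 11 22 a 40 mean [512. 132.] pca yaw 122 zmax 150.0 rgb [53. 54. 51.]
[205.0, 345.0] rect c 457 -9 wh 47 35 a 58 mean [458.  -3.] pca yaw 52 zmax 44.0 rgb [181. 102.  13.]
[338.0, 341.0] rect c 574 4 wh 39 18 a 5 mean [574.   7.] pca yaw 4 zmax 62.0 rgb [ 97. 100. 100.]
```

View pics/w4.png

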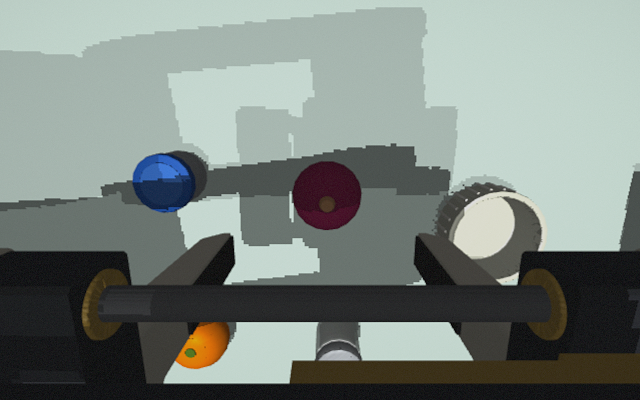

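```bash

python3 -m inch '[{"x":2,"y":20,"z":2,"twist":0},{"x":0,"y":30,"z":0,"twist":0},{"x":0,"y":30,"z":0,"twist":0},{"x":0,"y":25,"z":0,"twist":0},{"x":0,"y":15,"z":0,"twist":0},{"x":0,"y":7,"z":0,"twist":0},{"x":0,"y":3,"z":0,"twist":0},{"x":0,"y":0,"z":0,"twist":0},{"x":0,"y":0,"z":0,"twist":0}]' 1 20
python3 -m inch '[{"x":0,"y":0,"z":0,"twist":0},{"x":0,"y":0,"z":0,"twist":0},{"x":0,"y":0,"z":0,"twist":0},{"x":0,"y":0,"z":0,"twist":0},{"x":0,"y":0,"z":0,"twist":0},{"x":0,"y":0,"z":0,"twist":0},{"x":0,"y":0,"z":0,"twist":0},{"x":0,"y":0,"z":0,"twist":0},{"x":0,"y":0,"z":0,"twist":0}]' -1 20
python3 go.py 517 -377 320 0
```

```text
t: 18.6
tool_pos: [0.5646, 0.1297, 0.1936]
orientation: [-1.57, -0.008, 0.005]
force: [-0.2, 0.6, 0.1]
opening: 0.0928
t: 19.5
tool_pos: [0.5638, 0.1296, 0.1923]
orientation: [-1.571, -0.006, 0.006]
force: [-1.9, -1.3, 2.5]
opening: 0.0569
t 19.5 pos [563.8 129.6 192.3] yaw 0.5 open 56.9 F [-1.9 -1.3  2.5] down [-0. -0. -1.]
delta tool xyz [ -50.9 -127.7 -506.2] twist 0.008
```

```bash

python3 -m inch '[{"x":0,"y":-10,"z":0,"twist":0},{"x":0,"y":-25,"z":0,"twist":0},{"x":0,"y":-30,"z":0,"twist":0},{"x":0,"y":-30,"z":0,"twist":0},{"x":0,"y":-25,"z":0,"twist":0},{"x":0,"y":-10,"z":-10,"twist":0},{"x":-3,"y":0,"z":-25,"twist":0},{"x":-4,"y":0,"z":-35,"twist":0},{"x":-4,"y":0,"z":-35,"twist":0},{"x":-4,"y":0,"z":-35,"twist":0},{"x":-4,"y":0,"z":-35,"twist":0},{"x":-4,"y":0,"z":-35,"twist":0}]' -1 20
python3 go.py 517 -377 320 0
python3 -m inch '[{"x":-4,"y":0,"z":-35,"twist":0},{"x":-4,"y":0,"z":-35,"twist":0},{"x":-4,"y":0,"z":-35,"twist":0},{"x":-4,"y":0,"z":-35,"twist":0},{"x":-4,"y":0,"z":-35,"twist":0},{"x":-4,"y":0,"z":-35,"twist":0},{"x":-2,"y":0,"z":-25,"twist":0},{"x":0,"y":0,"z":-10,"twist":0},{"x":0,"y":0,"z":0,"twist":0},{"x":0,"y":0,"z":0,"twist":0}]' -1 20
python3 go.py 517 -377 195.3 0
```

```text
t: 20.7
tool_pos: [0.5417, -0.0825, 0.3215]
orientation: [-1.571, -0.005, 0.007]
force: [0.5, -0.6, -0.4]
opening: 0.0563
t 20.7 pos [541.7 -82.5 321.5] yaw 0.5 open 56.3 F [ 0.5 -0.6 -0.4] down [-0.001 -0.    -1.   ]
delta tool xyz [ -27.     1.5 -294.3] twist 0.008
t: 21.7
tool_pos: [0.5184, -0.325, 0.3217]
orientation: [-1.57, -0.006, 0.007]
force: [0.1, 0.2, -1.1]
opening: 0.0562
t 21.7 pos [ 518.4 -325.   321.7] yaw 0.5 open 56.2 F [ 0.1  0.2 -1.1] down [-0.001  0.001 -1.   ]
delta tool xyz [ -1.8 126.4 -52.1] twist 0.008
```

```bash

python3 -m inch '[{"x":0,"y":0,"z":-15,"twist":0},{"x":-2,"y":0,"z":-20,"twist":0},{"x":0,"y":0,"z":-12,"twist":0},{"x":0,"y":0,"z":-5,"twist":0},{"x":0,"y":20,"z":0,"twist":0},{"x":0,"y":25,"z":0,"twist":0},{"x":0,"y":25,"z":0,"twist":0},{"x":0,"y":10,"z":0,"twist":0},{"x":0,"y":0,"z":0,"twist":0},{"x":0,"y":0,"z":0,"twist":0}]' -1 20
python3 go.py 517 -377 195.3 0
python3 wl.py w5
```

```text
t: 22.7
tool_pos: [0.5172, -0.3781, 0.2432]
orientation: [-1.571, -0.007, 0.006]
force: [-0.2, -0.1, -1.1]
opening: 0.0566
t 22.7 pos [ 517.2 -378.1  243.2] yaw 0.5 open 56.6 F [-0.2 -0.1 -1.1] down [ 0.001 -0.001 -1.   ]
delta tool xyz [-0.2 47.9  1.1] twist 0.008
[ 0.5172 -0.3781  0.2432]
[324.0, 201.0] rect c 517 -333 wh 257 168 a 0 mean [ 518. -344.] pca yaw 0 zmax 150.0 rgb [76. 62. 68.]
[190.0, 90.0] rect c 447 -299 wh 50 76 a 50 mean [ 450. -299.] pca yaw 137 zmax 50.0 rgb [109.  78.  44.]
[457.0, 99.0] rect c 590 -301 wh 45 66 a 43 mean [ 586. -302.] pca yaw 138 zmax 47.0 rgb [162. 128.  68.]
[10.0, 267.0] rect c 439 -348 wh 11 4 a 85 mean [ 440. -348.] pca yaw 88 zmax 148.0 rgb [79. 79. 73.]
[634.0, 269.0] rect c 596 -347 wh 4 10 a 9 mean [ 596. -347.] pca yaw 93 zmax 146.0 rgb [75. 74. 69.]
[21.0, 352.0] rect c 440 -371 wh 23 3 a 90 mean [ 440. -370.] pca yaw 90 zmax 150.0 rgb [69. 68. 63.]
[222.0, 339.0] rect c 488 -373 wh 3 29 a 4 mean [ 488. -374.] pca yaw 92 zmax 150.0 rgb [62. 62. 58.]
[427.0, 339.0] rect c 548 -373 wh 28 2 a 87 mean [ 548. -373.] pca yaw 90 zmax 150.0 rgb [59. 58. 54.]
[630.0, 343.0] rect c 596 -365 wh 13 3 a 88 mean [ 596. -366.] pca yaw 92 zmax 150.0 rgb [69. 68. 63.]
```

View pics/w5.png

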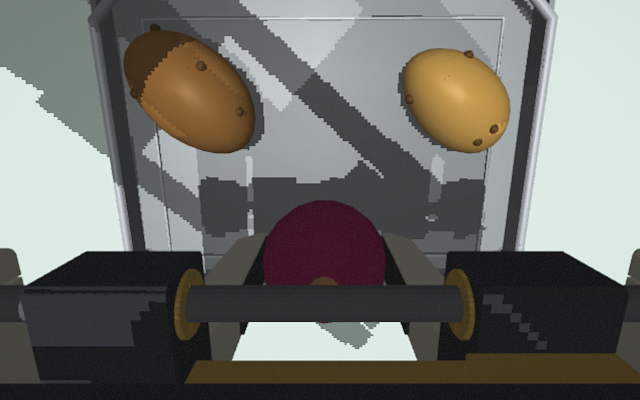

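```bash
python3 - <<'E'
from h import *
s=robot.read_state(); d=dict(np.load('pics/w5.npz'));W=world(d,s)*1000
for v in range(180,400,10): print(v,[W[v,u].round().astype(int).tolist() for u in(245,300,370,395)])
d=snap('top','top5');cv2.imwrite('pics/top5c.png',cv2.resize(d['color'][170:300,370:500,::-1],None,fx=4,fy=4))
E
```

```text
180 [[467, -352, 3], [503, -352, 3], [548, -351, 4], [565, -351, 3]]
190 [[467, -358, 4], [503, -358, 3], [549, -358, 5], [565, -358, 4]]
200 [[466, -365, 3], [503, -365, 1], [549, -365, 3], [565, -364, 4]]
210 [[466, -372, 3], [508, -351, 79], [549, -371, 4], [566, -372, 3]]
220 [[466, -379, 4], [508, -353, 85], [539, -357, 74], [566, -378, 4]]
230 [[465, -386, 4], [508, -356, 89], [538, -358, 83], [567, -385, 4]]
240 [[480, -369, 68], [509, -360, 91], [538, -362, 87], [553, -368, 68]]
250 [[484, -369, 82], [509, -363, 94], [538, -365, 89], [550, -368, 81]]
260 [[486, -369, 91], [509, -367, 96], [537, -368, 92], [548, -369, 90]]
270 [[488, -369, 101], [509, -371, 97], [538, -373, 92], [547, -371, 97]]
280 [[489, -370, 107], [509, -375, 98], [538, -377, 93], [547, -374, 98]]
290 [[501, -346, 158], [513, -347, 156], [528, -347, 157], [533, -347, 157]]
300 [[501, -349, 158], [513, -348, 159], [528, -348, 159], [533, -348, 159]]
310 [[502, -350, 160], [513, -350, 160], [528, -350, 159], [533, -350, 160]]
320 [[502, -352, 160], [513, -352, 160], [528, -352, 159], [533, -353, 158]]
330 [[491, -384, 117], [502, -464, 1], [553, -464, 1], [572, -464, 1]]
340 [[460, -474, 0], [501, -474, 0], [554, -473, 1], [572, -473, 1]]
350 [[460, -482, 1], [501, -482, 0], [554, -481, 1], [573, -481, 1]]
360 [[503, -356, 167], [514, -356, 167], [527, -356, 167], [532, -356, 167]]
370 [[504, -355, 171], [514, -356, 170], [526, -355, 172], [531, -355, 171]]
380 [[504, -356, 173], [514, -356, 172], [526, -356, 173], [531, -355, 173]]
390 [[505, -354, 177], [514, -354, 176], [526, -354, 177], [530, -354, 177]]
```

View pics/top5c.png

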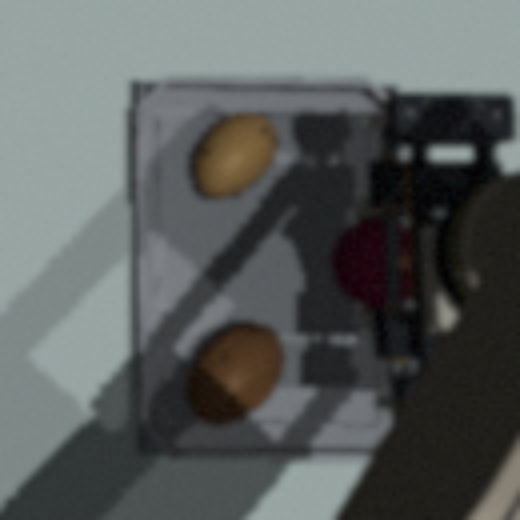

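```bash

python3 -m inch '[{"x":0,"y":10,"z":3,"twist":0},{"x":0,"y":15,"z":3,"twist":0},{"x":0,"y":10,"z":0,"twist":0},{"x":0,"y":6,"z":0,"twist":0},{"x":0,"y":3,"z":0,"twist":0},{"x":0,"y":1.5,"z":0,"twist":0},{"x":0,"y":0,"z":0,"twist":0},{"x":0,"y":0,"z":0,"twist":0}]' -1 20
python3 -m inch '[{"x":0,"y":1,"z":0,"twist":0},{"x":0,"y":1,"z":0,"twist":0},{"x":0,"y":0,"z":0,"twist":0},{"x":0,"y":0,"z":0,"twist":0}]' -1 20
python3 -m inch '[{"x":0,"y":0.5,"z":0,"twist":0},{"x":0,"y":0,"z":0,"twist":0},{"x":0,"y":0,"z":0,"twist":0}]' -1 20
python3 go.py 517 -372 195.3 0
```

```text
t: 23.6
tool_pos: [0.5171, -0.372, 0.1973]
orientation: [-1.571, -0.007, 0.006]
force: [0.5, 1.0, -0.6]
opening: 0.0562
t: 24.0
tool_pos: [0.517, -0.372, 0.1953]
orientation: [-1.571, -0.007, 0.006]
force: [-1.0, -0.2, 2.9]
opening: 0.0567
t: 24.3
tool_pos: [0.5171, -0.372, 0.1953]
orientation: [-1.571, -0.007, 0.006]
force: [-2.1, 1.8, 8.1]
opening: 0.0566
t 24.3 pos [ 517.1 -372.   195.3] yaw 0.5 open 56.6 F [-2.1  1.8  8.1] down [ 0.001 -0.001 -1.   ]
delta tool xyz [-0.1 -0.   0. ] twist 0.008
```

```bash

python3 -m inch '[{"x":0,"y":0,"z":0,"twist":0},{"x":0,"y":0,"z":0,"twist":0},{"x":0,"y":0,"z":0,"twist":0},{"x":0,"y":0,"z":0,"twist":0},{"x":0,"y":0,"z":0,"twist":0},{"x":0,"y":-10,"z":0,"twist":0},{"x":0,"y":-25,"z":0,"twist":0},{"x":0,"y":-30,"z":0,"twist":0},{"x":0,"y":-35,"z":0,"twist":0},{"x":0,"y":-30,"z":0,"twist":0},{"x":0,"y":-10,"z":0,"twist":0},{"x":0,"y":0,"z":0,"twist":0}]' 0.63 20
python3 go.py 446 -8 330 94
```

```text
t: 25.5
tool_pos: [0.5174, -0.3722, 0.3368]
orientation: [-1.574, -0.009, 0.004]
force: [0.2, -1.1, 0.6]
opening: 0.0754
t 25.5 pos [ 517.4 -372.2  336.8] yaw 0.5 open 75.4 F [ 0.2 -1.1  0.6] down [ 0.003 -0.003 -1.   ]
delta tool xyz [-68.5   5.5 364.8] twist -1.633
```

```bash

python3 -m inch '[{"x":-5,"y":0,"z":25,"twist":0},{"x":-7,"y":0,"z":38,"twist":0},{"x":-8,"y":0,"z":40,"twist":0},{"x":-8,"y":0,"z":40,"twist":0},{"x":-8,"y":0,"z":40,"twist":0},{"x":-8,"y":0,"z":40,"twist":0},{"x":-8,"y":0,"z":40,"twist":0},{"x":-8,"y":0,"z":40,"twist":0},{"x":-8,"y":0,"z":40,"twist":0},{"x":0,"y":0,"z":22,"twist":-0.13},{"x":0,"y":0,"z":0,"twist":-0.14},{"x":0,"y":0,"z":0,"twist":-0.14}]' 1 20
python3 -m inch '[{"x":0,"y":0,"z":0,"twist":-0.14},{"x":0,"y":0,"z":0,"twist":-0.14},{"x":0,"y":0,"z":0,"twist":-0.14},{"x":0,"y":0,"z":0,"twist":-0.14},{"x":0,"y":0,"z":0,"twist":-0.14},{"x":0,"y":0,"z":0,"twist":-0.14},{"x":0,"y":0,"z":0,"twist":-0.14},{"x":0,"y":0,"z":0,"twist":-0.14},{"x":0,"y":0,"z":0,"twist":-0.1},{"x":0,"y":0,"z":0,"twist":0},{"x":0,"y":0,"z":0,"twist":0}]' 1 20
python3 go.py 446 -8 190 94; python3 wl.py w6
```

```text
t: 26.7
tool_pos: [0.4451, -0.0063, 0.3319]
orientation: [-1.544, -0.331, 0.337]
force: [-0.3, 0.1, 0.7]
opening: 0.0934
t: 27.8
tool_pos: [0.4455, -0.0073, 0.3327]
orientation: [-1.176, -1.255, 1.257]
force: [1.0, -0.7, -0.3]
opening: 0.0933
t 27.8 pos [445.5  -7.3 332.7] yaw 93.7 open 93.3 F [ 1.  -0.7 -0.3] down [-0.003  0.    -1.   ]
delta tool xyz [ -0.8 142.7  -0.8] twist -0.006
[ 0.4455 -0.0073  0.3327]
[52.0, 167.0] rect c 448 -242 wh 134 38 a 18 mean [ 438. -243.] pca yaw 8 zmax 22.0 rgb [88. 91. 93.]
[9.0, 168.0] rect c 443 -276 wh 20 59 a 82 mean [ 438. -271.] pca yaw 170 zmax 36.0 rgb [50. 36. 22.]
[324.0, 195.0] rect c 445 -6 wh 54 53 a 45 mean [442.  -7.] pca yaw 93 zmax 44.0 rgb [94. 50. 12.]
[500.0, 195.0] rect c 435 142 wh 46 46 a 57 mean [433. 138.] pca yaw 70 zmax 42.0 rgb [ 38.  72. 127.]
[313.0, 341.0] rect c 568 -8 wh 28 41 a 3 mean [566.  -8.] pca yaw 94 zmax 62.0 rgb [121. 124. 126.]
```

View pics/w6.png

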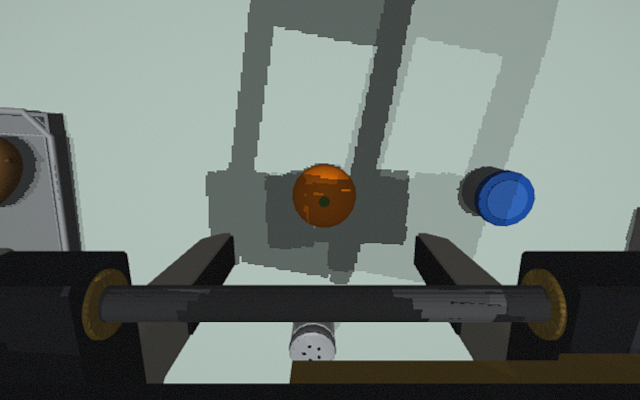

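```bash

python3 -m inch '[{"x":0,"y":20,"z":0,"twist":0},{"x":0,"y":30,"z":0,"twist":0},{"x":0,"y":35,"z":0,"twist":0},{"x":0,"y":30,"z":0,"twist":0},{"x":0,"y":15,"z":0,"twist":0},{"x":0,"y":8,"z":0,"twist":0},{"x":0,"y":3,"z":0,"twist":0},{"x":0,"y":0,"z":0,"twist":0},{"x":0,"y":0,"z":0,"twist":0}]' 1 20
python3 -m inch '[{"x":0,"y":0,"z":0,"twist":0},{"x":0,"y":0,"z":0,"twist":0},{"x":0,"y":0,"z":0,"twist":0},{"x":0,"y":0,"z":0,"twist":0},{"x":0,"y":0,"z":0,"twist":0},{"x":0,"y":0,"z":0,"twist":0},{"x":0,"y":0,"z":0,"twist":0},{"x":0,"y":0,"z":0,"twist":0},{"x":0,"y":0,"z":0,"twist":0}]' -1 15
python3 -m inch '[{"x":0,"y":-10,"z":0,"twist":0},{"x":0,"y":-25,"z":0,"twist":0},{"x":0,"y":-30,"z":0,"twist":0},{"x":0,"y":-30,"z":0,"twist":0},{"x":0,"y":-25,"z":0,"twist":0},{"x":0,"y":-15,"z":0,"twist":0},{"x":0,"y":0,"z":0,"twist":0}]' -1 15
python3 go.py 500 250 330 94
```

```text
t: 28.75
tool_pos: [0.4466, -0.0074, 0.1943]
orientation: [-1.178, -1.259, 1.258]
force: [-0.8, 0.2, 0.5]
opening: 0.093
t: 29.65
tool_pos: [0.446, -0.0073, 0.1933]
orientation: [-1.177, -1.259, 1.258]
force: [-0.2, -0.2, 0.9]
opening: 0.055
t: 30.35
tool_pos: [0.4468, -0.0075, 0.3315]
orientation: [-1.181, -1.262, 1.257]
force: [0.5, -0.5, -1.0]
opening: 0.0549
t 30.35 pos [446.8  -7.5 331.5] yaw 93.9 open 54.9 F [ 0.5 -0.5 -1. ] down [ 0.005 -0.001 -1.   ]
delta tool xyz [253.3   1.6 -70.4] twist -0.003
```

```bash
python3 - <<'E'
from h import *
d=dict(np.load('pics/top5.npz'));W=world(d)*1000
cv2.imwrite('pics/bt.png',cv2.resize(d['color'][180:275,140:225,::-1],None,fx=6,fy=6))
x,y,z=W[...,0],W[...,1],W[...,2]
m=(abs(x-520)<110)&(abs(y-352)<85)
for zl,zh in((40,56),(25,39)):
    k=m&(z>zl)&(z<zh); p=W[k]; print(zl,len(p), cv2.minAreaRect(p[:,:2].astype(np.float32)))
for u in (170,181,193):
    print(u,[(int(x[v,u]),int(y[v,u]),int(z[v,u])) for v in range(194,266,2)])
E
```

```text
40 491 ((519.5376586914062, 351.4140625), (166.89718627929688, 131.195556640625), 4.253944396972656)
25 308 ((519.3626708984375, 347.7706298828125), (162.76748657226562, 121.79022216796875), 4.1886725425720215)
170 [(612, 394, -1), (601, 376, 45), (597, 380, 33), (595, 390, 6), (590, 392, 0), (584, 390, 3), (579, 389, 4), (574, 390, 1), (568, 389, 3), (563, 389, 2), (557, 387, 6), (552, 388, 3), (547, 388, 2), (541, 388, 0), (536, 386, 3), (531, 386, 2), (525, 387, 0), (520, 385, 4), (515, 386, 0), (508, 372, 36), (504, 385, 2), (499, 382, 6), (493, 384, 0), (488, 382, 4), (483, 383, 1), (478, 381, 5), (472, 381, 3), (467, 382, 0), (462, 381, 3), (457, 381, 0), (452, 380, 4), (446, 381, 0), (441, 380, 0), (438, 364, 46), (430, 381, -2), (425, 379, 0)]
181 [(613, 365, -2), (601, 348, 45), (598, 353, 30), (596, 362, 3), (591, 362, 1), (585, 361, 3), (580, 361, 2), (574, 360, 3), (569, 360, 2), (564, 360, 1), (558, 357, 8), (552, 357, 7), (547, 359, 2), (542, 357, 5), (537, 357, 4), (531, 358, 0), (526, 356, 4), (521, 356, 5), (515, 357, 0), (509, 348, 24), (505, 355, 2), (499, 354, 5), (494, 355, 2), (489, 354, 2), (484, 353, 6), (478, 354, 0), (473, 353, 2), (468, 352, 4), (463, 352, 2), (457, 352, 2), (452, 351, 3), (447, 352, 0), (442, 351, 2), (438, 337, 45), (431, 351, 0), (426, 351, -1)]
193 [(613, 331, 1), (602, 318, 45), (600, 326, 18), (597, 330, 2), (592, 330, 0), (586, 329, 2), (580, 328, 6), (575, 328, 4), (570, 329, 0), (564, 328, 3), (559, 327, 4), (554, 327, 2), (548, 327, 2), (543, 326, 2), (537, 325, 4), (532, 326, 0), (527, 325, 3), (522, 325, 2), (516, 325, 0), (511, 324, 1), (506, 325, 0), (500, 323, 4), (495, 323, 1), (490, 322, 3), (484, 323, 1), (479, 323, 0), (474, 321, 3), (469, 321, 2), (463, 321, 2), (458, 321, 0), (453, 320, 4), (448, 321, 0), (442, 319, 4), (439, 306, 46), (432, 319, 1), (427, 319, 2)]
```

View pics/bt.png

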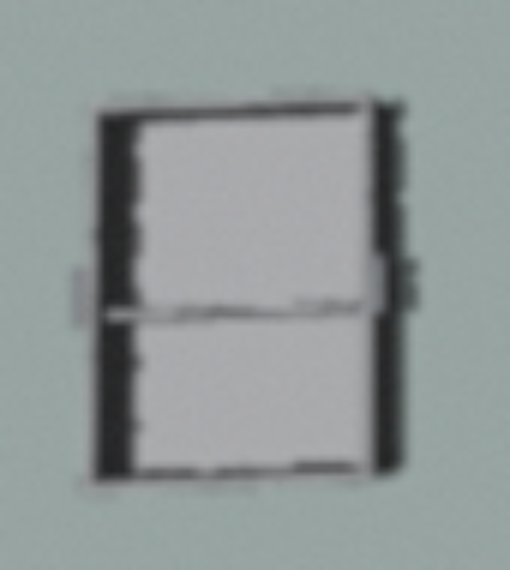

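```bash

python3 go.py 556 354 331 94
python3 -m inch '[{"x":20,"y":0,"z":-5,"twist":0},{"x":35,"y":0,"z":-13,"twist":0},{"x":40,"y":0,"z":-15,"twist":0},{"x":40,"y":0,"z":-15,"twist":0},{"x":40,"y":0,"z":-15,"twist":0},{"x":40,"y":0,"z":-15,"twist":0},{"x":40,"y":0,"z":-15,"twist":0},{"x":40,"y":0,"z":-15,"twist":0},{"x":30,"y":0,"z":-15,"twist":0},{"x":20,"y":0,"z":-8,"twist":0},{"x":0,"y":0,"z":0,"twist":0},{"x":0,"y":0,"z":0,"twist":0}]' -1 15
python3 go.py 556 354 196.3 94; python3 wl.py w7 >/dev/null; python3 - <<'E'
from h import *
s=robot.read_state();d=dict(np.load('pics/w7.npz'));W=world(d,s)*1000
x,y,z=W[...,0],W[...,1],W[...,2]
k=(abs(x-520)<110)&(abs(y-352)<85)&(z>40)&(z<56); print(k.sum(),cv2.minAreaRect(W[k][:,:2].astype(np.float32)))
p=W[k]; print('xmin/max',np.percentile(p[:,0],[1,99]),'y',np.percentile(p[:,1],[1,99]))
E
```

```text
t 30.35 pos [446.8  -7.5 331.5] yaw 93.9 open 54.9 F [ 0.5 -0.5 -1. ] down [ 0.005 -0.001 -1.   ]
delta tool xyz [ 353.3    0.8 -133.2] twist -0.003
t: 31.55
tool_pos: [0.553, 0.3456, 0.3266]
orientation: [-1.176, -1.257, 1.261]
force: [-1.0, -0.0, -1.6]
opening: 0.0547
t 31.55 pos [553.  345.6 326.6] yaw 93.9 open 54.7 F [-1.  -0.  -1.6] down [-0.002 -0.001 -1.   ]
delta tool xyz [  8.3 130.3  -3.8] twist -0.002
4376 ((508.8539123535156, 352.7445373535156), (145.46609497070312, 132.0196533203125), 2.8318159580230713)
xmin/max [435.11694429 576.40360931] y [288.7135802  417.72816004]
```

View pics/w7.png

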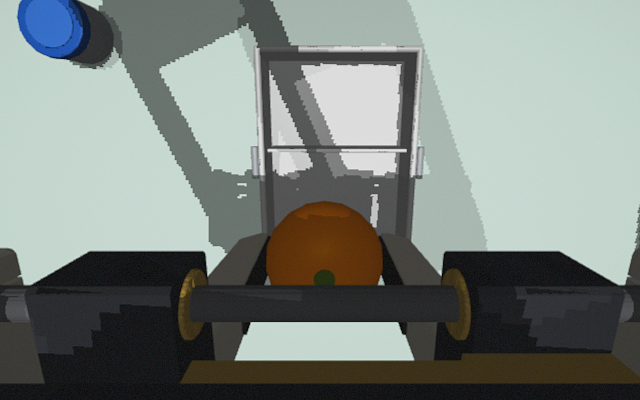

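```bash

python3 -m inch '[{"x":9,"y":15,"z":-3,"twist":0},{"x":0,"y":25,"z":0,"twist":0},{"x":0,"y":20,"z":0,"twist":0},{"x":0,"y":5,"z":0,"twist":0},{"x":0,"y":0,"z":0,"twist":0},{"x":0,"y":0,"z":0,"twist":0}]' -1 15
python3 go.py 555 354.5 196.3 94
python3 -m inch '[{"x":0,"y":15,"z":0,"twist":0},{"x":0,"y":20,"z":0,"twist":0},{"x":0,"y":15,"z":0,"twist":0},{"x":0,"y":8,"z":0,"twist":0},{"x":0,"y":4,"z":0,"twist":0},{"x":0,"y":0,"z":0,"twist":0},{"x":0,"y":0,"z":0,"twist":0}]' -1 15
python3 go.py 555 354.5 196.3 94
```

```text
t: 32.2
tool_pos: [0.5562, 0.3548, 0.2641]
orientation: [-1.177, -1.259, 1.257]
force: [0.9, 0.7, -0.4]
opening: 0.0549
t 32.2 pos [556.2 354.8 264.1] yaw 93.8 open 54.9 F [ 0.9  0.7 -0.4] down [ 0.001  0.001 -1.   ]
delta tool xyz [-0.3 67.8  1.3] twist -0.003
t: 32.9
tool_pos: [0.5562, 0.3551, 0.202]
orientation: [-1.177, -1.26, 1.258]
force: [-0.5, 0.2, -0.2]
opening: 0.0545
t 32.9 pos [556.2 355.1 202. ] yaw 93.9 open 54.5 F [-0.5  0.2 -0.2] down [ 0.001  0.001 -1.   ]
delta tool xyz [-0.5  5.7  1.3] twist -0.003
```

```bash

python3 -m inch '[{"x":0,"y":2,"z":0,"twist":0},{"x":0,"y":1.5,"z":0,"twist":0},{"x":0,"y":1.2,"z":0,"twist":0},{"x":0,"y":0,"z":0,"twist":0},{"x":0,"y":0,"z":0,"twist":0}]' -1 15
python3 -m inch '[{"x":0,"y":0.7,"z":0,"twist":0},{"x":0,"y":0.5,"z":0,"twist":0},{"x":0,"y":0,"z":0,"twist":0},{"x":0,"y":0,"z":0,"twist":0}]' -1 15
```

```text
t: 33.4
tool_pos: [0.5559, 0.3548, 0.1965]
orientation: [-1.177, -1.258, 1.258]
force: [0.4, 0.2, -0.2]
opening: 0.0551
t: 33.8
tool_pos: [0.556, 0.3549, 0.1963]
orientation: [-1.177, -1.259, 1.258]
force: [-3.3, -2.6, 6.0]
opening: 0.0551
```

Touching the bento floor at the expected height; release with limited opening and lift.

```bash

python3 -m inch '[{"x":0,"y":0,"z":0,"twist":0},{"x":0,"y":0,"z":0,"twist":0},{"x":0,"y":0,"z":0,"twist":0},{"x":0,"y":0,"z":0,"twist":0},{"x":0,"y":-10,"z":0,"twist":0},{"x":0,"y":-20,"z":0,"twist":0},{"x":0,"y":-30,"z":0,"twist":0},{"x":0,"y":-30,"z":0,"twist":0},{"x":0,"y":-25,"z":0,"twist":0},{"x":0,"y":-15,"z":0,"twist":0},{"x":0,"y":0,"z":0,"twist":0}]' 0.38 15
python3 go.py 435 141 330 94
```

```text
t: 34.9
tool_pos: [0.5567, 0.3553, 0.329]
orientation: [-1.179, -1.263, 1.254]
force: [0.4, 0.6, 0.1]
opening: 0.0641
t 34.9 pos [556.7 355.3 329. ] yaw 93.9 open 64.1 F [0.4 0.6 0.1] down [ 0.005  0.003 -1.   ]
delta tool xyz [-205.6   -2.2  135.8] twist -0.003
```

```bash

python3 -m inch '[{"x":-20,"y":0,"z":13,"twist":0},{"x":-35,"y":0,"z":23,"twist":0},{"x":-35,"y":0,"z":23,"twist":0},{"x":-35,"y":0,"z":23,"twist":0},{"x":-35,"y":0,"z":23,"twist":0},{"x":-28,"y":0,"z":19,"twist":0},{"x":-18,"y":0,"z":12,"twist":0},{"x":0,"y":0,"z":0,"twist":0},{"x":0,"y":0,"z":0,"twist":0}]' 1 15
python3 go.py 435 141 190 94;python3 wl.py w8;  python3 - <<'E'
from h import *
d=snap('top','top8');W=world(d);blobs(d,W)
cv2.imwrite('pics/bt8.png',cv2.resize(d['color'][180:300,140:300,::-1],None,fx=5,fy=5))
E
```

```text
t: 35.8
tool_pos: [0.4338, 0.1401, 0.3245]
orientation: [-1.176, -1.257, 1.258]
force: [-0.3, 0.8, 0.3]
opening: 0.0931
t 35.8 pos [433.8 140.1 324.5] yaw 93.8 open 93.1 F [-0.3  0.8  0.3] down [-0.001  0.    -1.   ]
delta tool xyz [  0.8 134.5  -1.4] twist -0.004
[0.4338 0.1401 0.3245]
[326.0, 201.0] rect c 435 143 wh 46 46 a 5 mean [433. 143.] pca yaw 5 zmax 43.0 rgb [23. 40. 69.]
[552.0, 233.0] rect c 463 350 wh 54 121 a 5 mean [451. 334.] pca yaw 100 zmax 48.0 rgb [87. 87. 87.]
[225.0, 246.0] rect c 434 91 wh 22 10 a 42 mean [433.  92.] pca yaw 31 zmax 150.0 rgb [42. 43. 41.]
[424.0, 246.0] rect c 427 190 wh 10 22 a 54 mean [427. 190.] pca yaw 155 zmax 150.0 rgb [41. 41. 39.]
[280.0, 162.0] rect c 700 98 wh 79 79 a 63 mean [704.  99.] pca yaw 25 zmax 45.0 rgb [105. 107. 105.]
[335.0, 153.0] rect c 733 -58 wh 35 130 a 2 mean [737. -50.] pca yaw 94 zmax 14.0 rgb [151. 128.  87.]
[377.0, 152.0] rect c 743 -165 wh 42 11 a 87 mean [ 744. -166.] pca yaw 84 zmax 13.0 rgb [147. 123.  85.]
[441.0, 237.0] rect c 518 -331 wh 255 187 a 1 mean [ 517. -340.] pca yaw 179 zmax 26.0 rgb [ 95.  99. 102.]
[176.0, 220.0] rect c 532 353 wh 148 131 a 8 mean [540. 362.] pca yaw 109 zmax 50.0 rgb [85. 86. 87.]
[428.0, 208.0] rect c 591 -303 wh 43 67 a 46 mean [ 589. -300.] pca yaw 142 zmax 49.0 rgb [107.  87.  57.]
[320.0, 211.0] rect c 573 -10 wh 38 39 a 3 mean [573. -10.] pca yaw 167 zmax 65.0 rgb [130. 134. 138.]
[181.0, 215.0] rect c 555 352 wh 52 53 a 32 mean [554. 348.] pca yaw 142 zmax 48.0 rgb [129.  77.  40.]
[455.0, 236.0] rect c 518 -370 wh 53 53 a 1 mean [ 517. -366.] pca yaw 5 zmax 64.0 rgb [69. 25. 40.]
[428.0, 263.0] rect c 447 -300 wh 48 77 a 46 mean [ 446. -297.] pca yaw 140 zmax 53.0 rgb [76. 55. 37.]
```

View pics/w8.png

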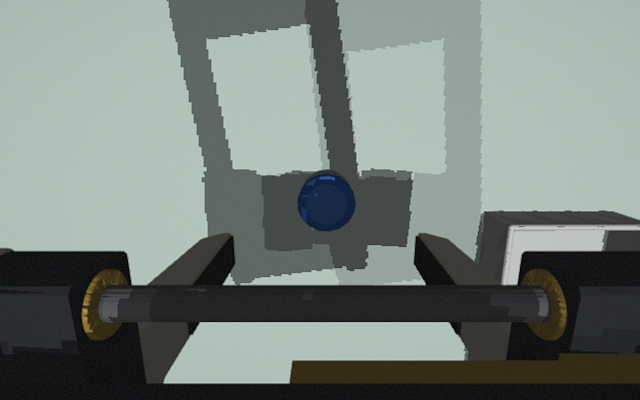

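View pics/bt8.png

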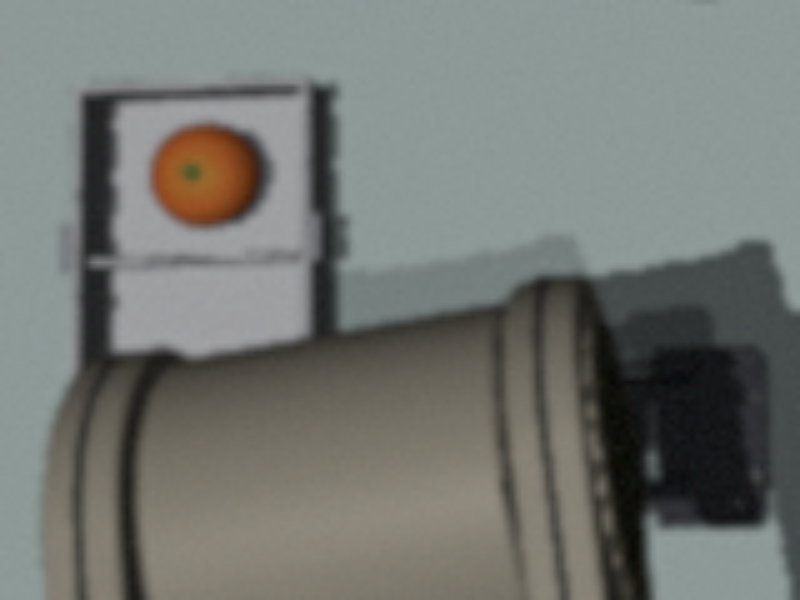

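```bash

python3 -m inch '[{"x":2,"y":20,"z":-1,"twist":0},{"x":0,"y":30,"z":0,"twist":0},{"x":0,"y":35,"z":0,"twist":0},{"x":0,"y":25,"z":0,"twist":0},{"x":0,"y":12,"z":0,"twist":0},{"x":0,"y":8,"z":0,"twist":0},{"x":0,"y":3,"z":0,"twist":0},{"x":0,"y":0,"z":0,"twist":0},{"x":0,"y":0,"z":0,"twist":0}]' 1 15
python3 -m inch '[{"x":0,"y":0,"z":0,"twist":0},{"x":0,"y":0,"z":0,"twist":0},{"x":0,"y":0,"z":0,"twist":0},{"x":0,"y":0,"z":0,"twist":0},{"x":0,"y":0,"z":0,"twist":0},{"x":0,"y":0,"z":0,"twist":0},{"x":0,"y":0,"z":0,"twist":0},{"x":0,"y":0,"z":0,"twist":0},{"x":0,"y":0,"z":0,"twist":0},{"x":0,"y":0,"z":0,"twist":0}]' -1 20
python3 go.py 475 349.5 300 94
```

```text
t: 36.8
tool_pos: [0.4356, 0.1425, 0.1935]
orientation: [-1.178, -1.26, 1.257]
force: [0.5, 0.2, 0.4]
opening: 0.093
t: 37.8
tool_pos: [0.4348, 0.1422, 0.1923]
orientation: [-1.177, -1.258, 1.259]
force: [-0.2, 0.3, 0.5]
opening: 0.0465
t 37.8 pos [434.8 142.2 192.3] yaw 93.9 open 46.5 F [-0.2  0.3  0.5] down [-0. -0. -1.]
delta tool xyz [ 204.1 -107.7  -54. ] twist -0.003
```

```bash

python3 -m inch '[{"x":0,"y":-10,"z":0,"twist":0},{"x":0,"y":-25,"z":0,"twist":0},{"x":0,"y":-30,"z":0,"twist":0},{"x":0,"y":-30,"z":0,"twist":0},{"x":12,"y":-15,"z":-3,"twist":0},{"x":30,"y":0,"z":-8,"twist":0},{"x":35,"y":0,"z":-9,"twist":0},{"x":35,"y":0,"z":-9,"twist":0},{"x":35,"y":0,"z":-9,"twist":0},{"x":30,"y":0,"z":-9,"twist":0},{"x":18,"y":0,"z":-5,"twist":0},{"x":8,"y":0,"z":-2,"twist":0}]' -1 20
python3 -m inch '[{"x":0,"y":0,"z":0,"twist":0},{"x":0,"y":0,"z":0,"twist":0}]' -1 20
python3 go.py 475 349.5 195.3 94; python3 wl.py w9 >/dev/null
```

```text
t: 39.0
tool_pos: [0.4747, 0.3508, 0.3017]
orientation: [-1.175, -1.259, 1.26]
force: [0.0, 0.2, -0.7]
opening: 0.0465
t: 39.2
tool_pos: [0.4749, 0.348, 0.3019]
orientation: [-1.177, -1.258, 1.259]
force: [-0.0, -0.9, -1.1]
opening: 0.0462
t 39.2 pos [474.9 348.  301.9] yaw 93.9 open 46.2 F [-0.  -0.9 -1.1] down [-0.001 -0.001 -1.   ]
delta tool xyz [  1.5 106.6  -0.3] twist -0.003
```

View pics/w9.png

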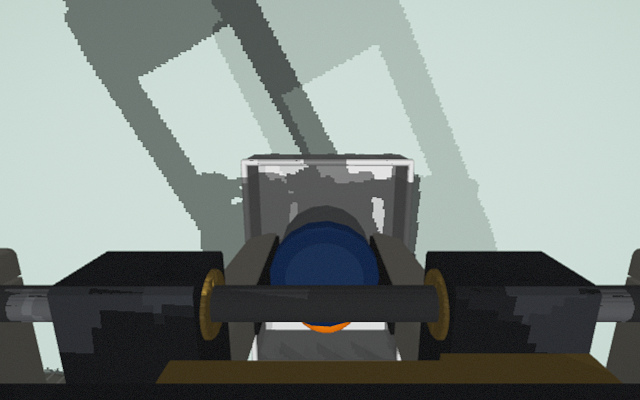

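```bash
python3 - <<'E'
from h import *
s=robot.read_state();d=dict(np.load('pics/w9.npz'));W=world(d,s)*1000
for v in (100,120,140,160,180,200,215,225): 
    r=W[v]; k=(r[:,2]>38)&(r[:,2]<56)&(r[:,1]>270)&(r[:,1]<430); i=np.where(k)[0]
    print(v,[(int(j),r[j].round().astype(int).tolist()) for j in i[::max(1,len(i)//6)]])
for u in (250,400):
    c=W[:,u]; k=np.where((c[:,2]>30)&(c[:,2]<56))[0]; print(u,[(int(j),c[j].round().astype(int).tolist()) for j in k[:12]])
E
```

```text
100 []
120 []
140 []
160 [(241, [442, 289, 46]), (270, [441, 309, 45]), (299, [439, 329, 46]), (328, [438, 349, 44]), (357, [437, 368, 47]), (386, [435, 388, 46])]
180 [(242, [456, 290, 47]), (244, [456, 291, 46]), (246, [456, 293, 47]), (248, [456, 294, 46]), (405, [450, 405, 38]), (407, [448, 405, 46]), (409, [448, 406, 46]), (411, [448, 407, 47]), (413, [448, 409, 46])]
200 [(243, [470, 290, 46]), (245, [470, 292, 48]), (247, [470, 293, 47]), (249, [470, 294, 44]), (251, [472, 295, 38]), (406, [463, 406, 45]), (408, [463, 407, 46]), (410, [462, 408, 46]), (412, [463, 410, 45])]
215 [(244, [482, 291, 45]), (246, [481, 293, 46]), (248, [481, 294, 47]), (250, [481, 295, 45]), (403, [476, 407, 38]), (405, [474, 406, 45]), (407, [473, 407, 47]), (409, [473, 409, 46]), (411, [473, 410, 46])]
225 [(245, [489, 292, 46]), (248, [488, 294, 47]), (250, [489, 295, 45]), (252, [491, 296, 39]), (404, [482, 407, 45]), (406, [481, 408, 47]), (408, [481, 409, 46]), (410, [481, 411, 45])]
250 [(158, [442, 292, 32]), (159, [441, 295, 45]), (160, [442, 295, 46]), (161, [442, 295, 46]), (162, [443, 295, 47]), (163, [444, 295, 46]), (164, [444, 295, 46]), (165, [445, 295, 45]), (166, [447, 293, 36]), (167, [448, 293, 34]), (168, [449, 293, 35]), (169, [450, 293, 35])]
400 [(158, [435, 401, 31]), (159, [434, 398, 45]), (160, [435, 398, 45]), (161, [435, 398, 46]), (162, [436, 398, 47]), (163, [437, 398, 46]), (164, [438, 398, 46]), (165, [438, 399, 45]), (218, [480, 407, 31]), (222, [484, 407, 31]), (223, [485, 407, 30]), (225, [486, 407, 31])]
```

```bash

python3 -m inch '[{"x":2,"y":15,"z":0,"twist":0},{"x":0,"y":25,"z":0,"twist":0},{"x":0,"y":20,"z":0,"twist":0},{"x":0,"y":15,"z":0,"twist":0},{"x":0,"y":12,"z":0,"twist":0},{"x":0,"y":8,"z":0,"twist":0},{"x":0,"y":5,"z":0,"twist":0},{"x":0,"y":0,"z":0,"twist":0},{"x":0,"y":0,"z":0,"twist":0}]' -1 20
python3 go.py 475 350 195.3 94
```

```text
t: 40.15
tool_pos: [0.4753, 0.3506, 0.203]
orientation: [-1.177, -1.259, 1.258]
force: [-0.6, 0.0, -1.0]
opening: 0.0463
t 40.15 pos [475.3 350.6 203. ] yaw 93.8 open 46.3 F [-0.6  0.  -1. ] down [ 0.001  0.001 -1.   ]
delta tool xyz [-0.6  7.7  0.3] twist -0.003
```

```bash

python3 -m inch '[{"x":0,"y":3,"z":0,"twist":0},{"x":0,"y":2,"z":0,"twist":0},{"x":0,"y":1,"z":0,"twist":0},{"x":0,"y":0.7,"z":0,"twist":0},{"x":0,"y":0,"z":0,"twist":0},{"x":0,"y":0,"z":0,"twist":0}]' -1 20
python3 -m inch '[{"x":0,"y":0.7,"z":0,"twist":0},{"x":0,"y":0.5,"z":0,"twist":0},{"x":0,"y":0,"z":0,"twist":0},{"x":0,"y":0,"z":0,"twist":0}]' -1 20
```

```text
t: 40.75
tool_pos: [0.475, 0.3504, 0.1957]
orientation: [-1.177, -1.259, 1.258]
force: [0.7, -0.8, 0.2]
opening: 0.0467
t: 41.15
tool_pos: [0.4751, 0.3505, 0.1953]
orientation: [-1.177, -1.259, 1.258]
force: [-3.3, -1.0, 6.9]
opening: 0.0466
```

```bash

python3 -m inch '[{"x":0,"y":0,"z":0,"twist":0},{"x":0,"y":0,"z":0,"twist":0},{"x":0,"y":0,"z":0,"twist":0},{"x":0,"y":0,"z":0,"twist":0},{"x":0,"y":-10,"z":0,"twist":0},{"x":0,"y":-25,"z":0,"twist":0},{"x":0,"y":-30,"z":0,"twist":0},{"x":0,"y":-35,"z":0,"twist":0},{"x":0,"y":-35,"z":0,"twist":0},{"x":0,"y":-20,"z":0,"twist":0},{"x":0,"y":0,"z":0,"twist":0}]' 0.33 20
python3 -m inch '[{"x":-20,"y":0,"z":0,"twist":0},{"x":-35,"y":0,"z":0,"twist":0},{"x":-35,"y":0,"z":0,"twist":0},{"x":-35,"y":0,"z":0,"twist":0},{"x":-35,"y":0,"z":0,"twist":0},{"x":-35,"y":0,"z":0,"twist":0},{"x":-35,"y":0,"z":0,"twist":0},{"x":-35,"y":0,"z":0,"twist":0},{"x":-20,"y":0,"z":0,"twist":0},{"x":0,"y":0,"z":0,"twist":0}]' 0.33 20
python3 - <<'E'
from h import *
d=snap('top','top10');W=world(d);blobs(d,W)
a=d['color'][140:300,150:480,::-1]; cv2.imwrite('pics/t10c.png',cv2.resize(a,None,fx=2.4,fy=2.4,interpolation=cv2.INTER_CUBIC))
d=snap('scene','scene10');W=world(d);print();blobs(d,W)
E
```

```text
t: 42.25
tool_pos: [0.476, 0.3511, 0.3548]
orientation: [-1.179, -1.266, 1.252]
force: [-0.6, 0.7, -0.1]
opening: 0.0617
t: 43.25
tool_pos: [0.4939, 0.0639, 0.3484]
orientation: [-1.178, -1.255, 1.257]
force: [0.3, 0.6, -0.4]
opening: 0.0617
[279.0, 162.0] rect c 699 98 wh 79 79 a 61 mean [704. 100.] pca yaw 20 zmax 45.0 rgb [105. 107. 105.]
[338.0, 154.0] rect c 733 -69 wh 35 153 a 2 mean [737. -58.] pca yaw 96 zmax 14.0 rgb [149. 126.  86.]
[377.0, 153.0] rect c 743 -167 wh 39 12 a 88 mean [ 743. -168.] pca yaw 93 zmax 12.0 rgb [142. 121.  85.]
[441.0, 236.0] rect c 518 -332 wh 254 187 a 1 mean [ 518. -340.] pca yaw 0 zmax 26.0 rgb [ 95.  98. 101.]
[177.0, 227.0] rect c 520 352 wh 167 131 a 4 mean [523. 358.] pca yaw 6 zmax 50.0 rgb [87. 88. 89.]
[428.0, 208.0] rect c 591 -303 wh 43 67 a 48 mean [ 589. -300.] pca yaw 142 zmax 48.0 rgb [107.  86.  57.]
[181.0, 215.0] rect c 554 351 wh 52 52 a 5 mean [554. 348.] pca yaw 140 zmax 50.0 rgb [128.  76.  40.]
[455.0, 236.0] rect c 518 -370 wh 54 52 a 1 mean [ 517. -366.] pca yaw 4 zmax 62.0 rgb [68. 25. 39.]
[179.0, 245.0] rect c 475 349 wh 43 46 a 1 mean [475. 345.] pca yaw 92 zmax 48.0 rgb [ 50.  72. 120.]
[428.0, 263.0] rect c 447 -301 wh 49 78 a 46 mean [ 446. -297.] pca yaw 140 zmax 52.0 rgb [75. 55. 37.]

[233.0, 161.0] rect c 519 -329 wh 258 188 a 1 mean [ 512. -330.] pca yaw 168 zmax 60.0 rgb [65. 54. 54.]
[227.0, 179.0] rect c 599 -297 wh 36 65 a 48 mean [ 602. -295.] pca yaw 137 zmax 45.0 rgb [84. 69. 44.]
[317.0, 201.0] rect c 580 -8 wh 39 41 a 73 mean [587.  -6.] pca yaw 107 zmax 61.0 rgb [68. 71. 72.]
[447.0, 230.0] rect c 523 353 wh 171 132 a 3 mean [530. 355.] pca yaw 3 zmax 49.0 rgb [70. 66. 65.]
[335.0, 247.0] rect c 704 101 wh 81 79 a 9 mean [705. 100.] pca yaw 20 zmax 41.0 rgb [73. 74. 70.]
```

View pics/t10c.png

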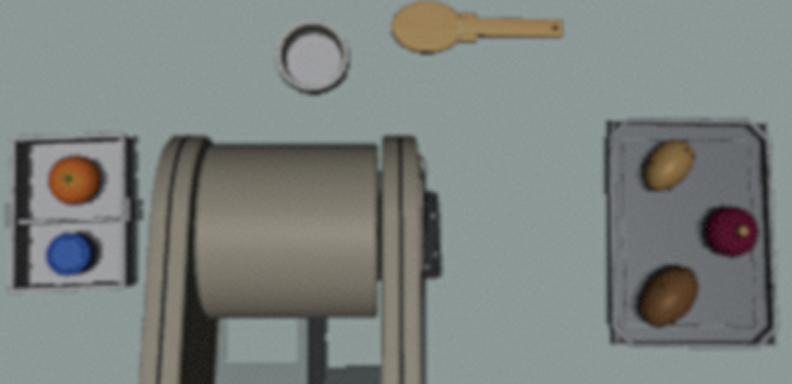

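View pics/scene10.png

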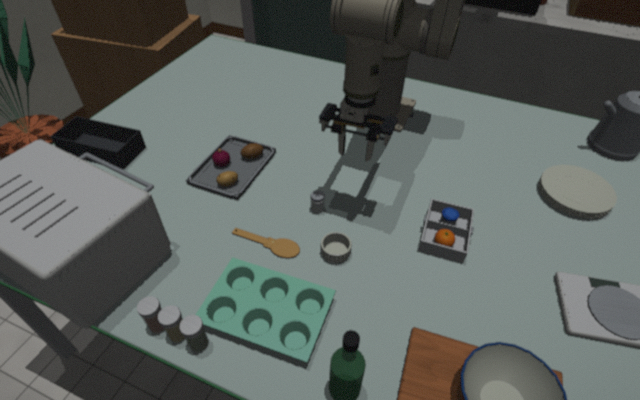

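```bash
python3 -c "
from plant import robot
print(robot.read_state()['t'],robot.close_job())"
```

```text
the job is handed in; nothing more can be done
43.35 None
```

The job is done and handed in at 43.35 s of the 122 s allowed. No verdict was reported.

I moved the items in the order you asked: large potato, small potato, onion, mandarin, sauce pot. Each was lowered until it touched the bottom (6–8 N) before the gripper let go.

The last top and scene pictures showed:
- **Tray:** all three are on the tray floor, well apart and inside the walls. The large potato is at about (447, -301) mm, the small potato at (591, -303) and the onion, standing on its root end, at (518, -370).
- **Bento box:** the mandarin is in the larger, far compartment at about (554, 351) mm. The sauce pot is upright in the smaller one at about (475, 349) mm, with its lid on.
- **Left alone:** the shaker and ramekin measured within about 1 mm of their starting positions. The paddle looks unmoved in the pictures. Its depth outline varied from picture to picture, so I have no such figure for it.

No check failed. The one disagreement was between the top and scene cameras, whose positions differ by about 5–10 mm in x. I acted on the top camera, backed up by the wrist camera.

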